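Hold the lane gate down and slide a sample rack past it

TASK

Press the orange gate lever beside the chute all the way down with one fingertip and keep it down while you push the black sample rack along the chute with the other finger, until the whole rack has passed the gate. Then let the lever up so that the gate closes behind the rack, and move clear. Do not pinch or lift the rack, do not let the gate bump or press against it, and leave the other things on the bench alone.

Things in the scene. Friction and masses are not known exactly. Their poses are not given: they have to be found in the camera images.
- chute: Straight open-topped chute, fixed. Origin on the bench top under the lane's centre line; x = travel direction, z up. Lane 54 mm wide, floor 48 mm above the bench; side walls 5 mm thick, tops 64 mm above the bench. Open upstream end at x -270; blue end stop, top 85 mm above the bench, at x +215. Gate crosses the lane at x +60. The orange gate lever runs outside the wall on the -y side.
- gate_slot (a point): Centre of the gate's slot in the lane floor, at floor level (chute frame x 60, y 0, z 48 mm). It does not move with the gate.
- gate (a joint): Angle of the hinged gate, rad: 0 closed (sprung up), 0.095 pressed down to its stop. At 0.085 the lever lies level, its top 70 mm above the bench all along, and the blade is 5 mm below the lane floor (flush at 0.067). Spring: at the stop it takes about 9 N pressing 100 mm from the hinge, 3 N at 300 mm; let go, it springs shut.
- gate_blade (a point): Middle of the top edge of the gate's blade: an upright orange plate 24 mm wide, 6 mm thick in the middle of the lane, standing 20 mm above the lane floor when closed; moves with the gate, which sinks into the floor as the lever is pressed.
- gate_hinge (a point): The lever's hinge, at its upstream end, on the lever's centre line: chute frame x -240, y -55.5, z 66 mm.
- gate_lever (a point): Top of the lever at its free (downstream) end; moves with the gate. The lever is a flat orange bar 36 mm wide (chute y -73.5 to -37.5), 8 mm thick, from the hinge to 5 mm past this point (chute x +104). Closed, it rises downstream: top 79 mm above the bench 100 mm from the hinge, 96 mm at 300 mm.
- rack: Black sample rack with two rows of open clear tubes, standing in the chute upstream of the gate: 120 mm long (x), 50 wide, 55 high, 0.18 to 0.35 kg. Origin at the centre of its underside, x along the travel direction. Rear face (x -60 mm) is a flat upright plate 50 mm wide, 3 to 55 mm above its underside: push here. The lane behind it is empty.
- spare_rack: Bystander: grey rack, 120 x 50 x 55 mm, nearly empty, on the bench. Origin at the centre of its underside.
- yellow_rack: Bystander: yellow tube rack with green-capped tubes, 90 x 200 x 78 mm. Origin at the centre of its underside.
- reagent: Bystander: amber bottle with blue cap, 60 mm across, 130 mm high. Origin at the centre of its underside.
- pot_green: Bystander: white sample pot with green cap, 29 mm across, 59 mm high, beside the chute. Origin at the centre of its underside.
- pot_red: Bystander: white sample pot with red cap, 29 mm across, 59 mm high, beside the chute on the lever's side, beyond the lever's end. Origin at the centre of its underside.
- tip_box: Bystander: blue pipette-tip box with clear lid, 85 x 120 x 62 mm. Origin at the centre of its underside.
- marker: Bystander: black and red marker pen lying on the bench, 120 mm long, 12 mm thick. Origin at the middle of its underside.

How it is judged:
On the way, in this order (a step that is already met when the one before it is completed fails the run):
1. a fingertip holds the gate open while the whole rack is still upstream of it (value of joint gate above 0.07 rad and contact force between the fingers and gate above 0.3 N and x of rack in the frame of chute below -0.003 m), for 0.2 s.
2. the rack is halfway through with the gate still held open by the fingertip (value of joint gate above 0.068 rad and contact force between the fingers and gate above 0.3 N and x of rack in the frame of chute between 0.04 and 0.11 m), for 0.1 s.
At the end, for the whole second after the job is handed in: The whole rack stands at rest and upright on the lane floor between the gate and the end stop, its centre 121.5 to 158 mm along the chute's x, and the gate has sprung shut behind it (joint below 0.012 rad) (x of rack in the frame of chute between 0.1215 and 0.158 m and value of joint gate below 0.012 rad and z of rack in the frame of chute between 0.044 and 0.052 m and y of rack in the frame of chute between -0.008 and 0.008 m and angle between rack's own z axis and vertical below 0.06 rad and linear speed of rack below 0.01 m/s); the robot touches nothing.
It fails at once if the rack is lifted more than 10 mm off the lane floor (z of rack in the frame of chute above 0.058 m).
It fails at once if the rack is tipped by more than 0.2 rad (angle between rack's own z axis and vertical above 0.2 rad).
It fails at once if the gate bumps or presses against the rack with more than 1.5 N (contact force between gate and rack above 1.5 N).
It fails at once if a bystander is shifted more than 15 mm (distance of any of spare_rack, yellow_rack, reagent, pot_green, pot_red, tip_box, marker from where it was at the start of the episode above 0.015 m).
It also fails if it takes over 45 s, if anything falls off the work surface, if the arm or the gripper's body presses on something with over 40 N, if the wrist force passes 120 N, or if a joint passes its speed limit or range.

ROBOT

A 7-joint arm with a two-finger parallel gripper is mounted at the origin on the work surface. World frame = base frame: x ahead of the robot, y to its left, z up, the work surface at z = 0. Lengths are in m, angles in rad, forces in N, time in s.
With the tool pointing down it reaches from about 0.35 to 0.9 m from the base axis. Payload 7.2 kg.
Tool frame: the origin (TCP) lies at the very end of the fingers, on their centre line; the grasp point (between the pads) lies 19 mm behind it (bot.grip_depth is the distance from the TCP to the grasp point, in m); z points along the fingers, y is the direction in which the jaws open and shut (so a half turn about z gives the same grasp; the last joint's range is limited). The gripper opens to 88 mm and grips with 3 to 60 N. Pads are 20 mm wide; open, the fingers measure 115 mm over their backs; the gripper's body (75 mm by 178 mm) begins 61 mm behind the grasp point.
Start: joints at [-1.365, 0.411, -0.013, 1.596, 0.006, 1.134, -0.082], TCP at [0.169, 0.602, 0.223] pointing down, gripper open.
Joint ranges: [-2.95, 2.95], [-0.29, 1.99], [-1.47, 1.44], [0.14, 2.54], [-1.03, 4.17], [0.13, 1.85], [-2.86, 2.86]. Speed limits (rad/s): [2.39, 2.39, 3.01, 3.01, 3.14, 3.14, 3.14].

INTERFACE

Orientations are given as a 3x3 rotation matrix whose columns are the frame's x, y, z axes.
In Python, from workcell import bot, claw, kin, eyes, finder gives the robot as it stands. Calls block until the motion is done:
- bot.move_to(position, orientation): joint-space move of the TCP to a pose.
- bot.line_to(position, rot=None, velocity=0.15, threshold=None): straight line of the TCP; rot=None keeps the orientation; velocity is the mean speed in m/s. With threshold (N) it stops when the force on the tool has changed by that much, and returns True; else False.
- bot.move_joints(angles): joint-space move.
- claw.move_gripper(opening, strength=None): finger opening in m; strength is the grip in N (None keeps the last); returns when the fingers have stopped.
- bot.sleep(seconds).
- kin.inverse_kinematics(position, orientation): joint angles nearest the present ones, or None.
- eyes.capture(name): name is "side" or "top"; returns a dict with "img" (480x640x3 uint8, red, green, blue), "z_map" (480x640 float32, m along the optical axis (not along the pixel's ray), 0 where there is no reading), "fx", "fy", "cx", "cy" (pixels), "R" (3x3) and "t" (3): a world point X has camera coordinates R X + t. Camera axes: x right, y down, z forward; pixel columns grow to the right and rows downward; lengths in m; the calibration is good to about 2 mm. A picture is of the moment at which its call begins.
A pose or a line that the arm cannot do raises bot.IKError and nothing moves.
- bot.close_job(): hands the job in, once; it reports no verdict.
Trained networks look in the newest picture that a camera, given by its name, has taken for a name from the list of things; names that differ only in an ending like _2 or _b are one class to them, and where a whole thing is asked for, a point or a joint stands for the part that bears it (a point fixed in the world has none). Each returns a list of dicts, best first, with "conf" (0 to 1); they miss things now and then, are a little off and sometimes report something else, mostly with a low value. They report only what shows in the picture. A call takes as long as a camera call.
- finder.masks_of(camera, target): "mask" (480x640 bool, what is visible of it) and "extent" ([left, top, width, height] in pixels, round what is visible of it).
Readings, each from a call of its own:
- bot.current_clock(): time.
- bot.current_joints(): joint angles.
- bot.current_qvel(): joint speeds.
- bot.current_effort(): joint torques, N m.
- bot.current_tcp_pos(): TCP position.
- bot.current_ee_rot(): TCP orientation.
- bot.current_force(): force on the tool from outside, world axes, zero at the start.
- bot.current_moment(): the same for the moment, N m.
- bot.current_opening(): finger opening in m.
Only numpy, scipy, OpenCV 4.12 (cv2) and the standard library are available. Lean on these libraries where they do the work, as an engineer would, in place of code of your own. Each camera call takes 0.05 s, during which the arm holds its last target. There are 200 camera calls.

## Working session

There is one attempt and no reset: what is moved stays moved. The work goes in short steps, each a Python script; the robot and the scene stay as the last script left them, time stands still between calls to the robot, and variables do not carry over. Pictures are saved under pics/ and viewed, about 8 in all and at most 12, crops included, and the job is handed in when it is done.

```bash
mkdir -p pics; ls
cat > h.py <<'E'
import numpy as np, cv2
from workcell import bot, claw, kin, eyes, finder
def pts(c,mask=None):
    z=c["z_map"]; v,u=np.nonzero((z>0) if mask is None else (mask&(z>0)))
    d=z[v,u]; P=np.stack([(u-c["cx"])/c["fx"]*d,(v-c["cy"])/c["fy"]*d,d],1)
    return (P-c["t"])@c["R"]
def save(c,n): cv2.imwrite(f"pics/{n}.png",c["img"][:,:,::-1])
E
python3 - <<'E'
from h import *
for cam in ("top","side"):
    c=eyes.capture(cam); save(c,cam+"0")
    np.savez(f"{cam}0.npz",**c)
    for n in ("chute","gate_lever","rack","gate_blade","spare_rack","yellow_rack","reagent","pot_green","pot_red","tip_box","marker"):
        for r in finder.masks_of(cam,n)[:2]:
            P=pts(c,r["mask"])
            if len(P): print(cam,n,round(r["conf"],2),r["extent"],np.round(np.percentile(P,2,axis=0),3),np.round(np.percentile(P,98,axis=0),3))
            np.save(f"m_{cam}_{n}.npy",r["mask"]) if r["conf"]>.5 else 0
E
```

```text
pics
top chute 0.78 [240.6, 223.8, 192.8, 46.0] [ 0.498 -0.209 -0.001] [0.602 0.269 0.098]
top gate_lever 0.8 [248.1, 232.5, 137.2, 37.1] [ 0.498 -0.089  0.005] [0.536 0.246 0.101]
top gate_lever 0.46 [367.8, 206.4, 16.2, 11.2] [ 0.634 -0.09   0.004] [ 0.66  -0.064  0.063]
top rack 0.8 [305.7, 228.7, 49.6, 21.3] [ 0.547 -0.017  0.074] [0.595 0.098 0.108]
top gate_blade 0.65 [251.4, 237.2, 132.5, 30.1] [ 0.498 -0.09   0.066] [0.535 0.245 0.101]
top spare_rack 0.62 [293.4, 180.3, 51.7, 22.7] [ 0.675  0.019 -0.   ] [0.727 0.138 0.058]
top yellow_rack 0.76 [182.8, 155.0, 81.1, 52.8] [ 0.652  0.239 -0.001] [0.78  0.428 0.081]
top yellow_rack 0.51 [309.9, 230.6, 43.1, 19.4] [ 0.547 -0.015  0.074] [0.595 0.096 0.107]
top reagent 0.75 [374.7, 175.6, 28.2, 25.1] [ 0.687 -0.133  0.021] [ 0.74  -0.079  0.133]
top pot_green 0.55 [369.0, 207.8, 13.1, 8.9] [ 0.634 -0.087  0.02 ] [ 0.658 -0.064  0.063]
top tip_box 0.76 [141.3, 276.7, 57.2, 47.3] [0.344 0.396 0.006] [0.443 0.518 0.067]
top marker 0.47 [431.3, 320.6, 52.8, 13.9] [ 0.329 -0.366 -0.004] [ 0.363 -0.244  0.02 ]
side chute 0.69 [265.3, 20
[... 436 characters left out ...]
[264.4, 206.4, 121.5, 142.5] [ 0.496 -0.214 -0.002] [0.601 0.263 0.096]
side spare_rack 0.64 [352.1, 223.8, 34.5, 45.6] [0.673 0.019 0.001] [0.727 0.14  0.053]
side yellow_rack 0.91 [300.3, 168.6, 70.5, 59.1] [ 0.649  0.231 -0.002] [0.789 0.423 0.076]
side reagent 0.91 [402.2, 248.2, 25.7, 59.7] [ 0.686 -0.137  0.002] [ 0.735 -0.096  0.128]
side pot_green 0.74 [369.9, 272.7, 15.1, 27.2] [ 0.634 -0.091 -0.002] [ 0.659 -0.066  0.058]
side pot_red 0.87 [319.5, 312.1, 16.4, 31.8] [ 0.484 -0.173 -0.003] [ 0.532 -0.109  0.058]
side tip_box 0.8 [193.6, 182.6, 39.7, 36.6] [0.338 0.393 0.001] [0.442 0.511 0.062]
side marker 0.65 [267.2, 384.9, 13.3, 67.8] [ 0.33  -0.368  0.003] [ 0.362 -0.244  0.013]
```

Run:
```python
from h import *
for cam,(a,b,c_,d) in (("top",(200,290,220,460)),("side",(180,380,230,430))):
    c=cv2.imread(f"pics/{cam}0.png")[a:b,c_:d]; cv2.imwrite(f"pics/{cam}c.png",cv2.resize(c,None,fx=3,fy=3,interpolation=cv2.INTER_CUBIC))
c=dict(np.load("top0.npz"))
P=pts(c)
# lever axis dir: fit of lever & wall tops (z .058-.07) rect
L=pts(c,np.load("m_top_gate_lever.npy")); L=L[L[:,2]>.068]
print("lever rect",cv2.minAreaRect(L[:,:2].astype(np.float32)*1000))
W=P[(P[:,0]>.48)&(P[:,0]<.62)&(P[:,1]>-.26)&(P[:,1]<.29)&(P[:,2]>.04)&(P[:,2]<.068)]
print("chute rect",cv2.minAreaRect(W[:,:2].astype(np.float32)*1000), len(W))
for nm in ("top","side"):
    c=dict(np.load(nm+"0.npz"));R=pts(c,np.load(f"m_{nm}_rack.npy")) if nm=="top" else pts(c)
    R=R[(R[:,2]>.085)&(R[:,0]>.53)&(R[:,0]<.61)&(R[:,1]>-.1)&(R[:,1]<.2)]
    print(nm,"rack rect",cv2.minAreaRect(R[:,:2].astype(np.float32)*1000),R[:,2].max())
    P=pts(c);E=P[(P[:,0]>.52)&(P[:,0]<.63)&(P[:,1]<-.15)&(P[:,1]>-.26)&(P[:,2]>.074)&(P[:,2]<.1)]
    print("endstop",len(E),E.min(0),E.max(0))
    W=P[(P[:,1]>-.26)&(P[:,1]<.29)&(P[:,2]>.057)&(P[:,2]<.068)&(P[:,0]>.58)&(P[:,0]<.62)]
    print("far wall",len(W),W.min(0),W.max(0),np.polyfit(W[:,1],W[:,0],1))
    print("cam at",-c["R"].T@c["t"])
```

```text
lever rect ((538.58349609375, 78.18350982666016), (349.8998107910156, 82.9968032836914), 89.52352142333984)
chute rect ((545.110595703125, 31.150604248046875), (490.7879943847656, 116.61035919189453), 88.94664001464844) 3701
top rack rect ((570.7685546875, 39.9048957824707), (46.95138931274414, 118.28499603271484), 0.5583741068840027) 0.11170494754332629
endstop 74 [ 0.53555855 -0.21591675  0.07452504] [ 0.5978555  -0.20781274  0.09154753]
far wall 343 [ 0.58454028 -0.20999986  0.05700767] [0.60662977 0.2734838  0.06797561] [0.01734367 0.59947363]
cam at [0.46011195 0.05824247 1.61683583]
side rack rect ((558.729248046875, 5.947532653808594), (205.0685272216797, 63.474483489990234), 85.75475311279297) 0.10402108744928876
endstop 174 [ 0.53455325 -0.21670179  0.0741155 ] [ 0.59728553 -0.20568998  0.08569199]
far wall 306 [ 0.58002712 -0.21623904  0.05700551] [0.60651191 0.27730272 0.06796606] [0.02137602 0.59705664]
cam at [ 0.21896014 -0.87955326  0.7357663 ]
```

View pics/topc.png

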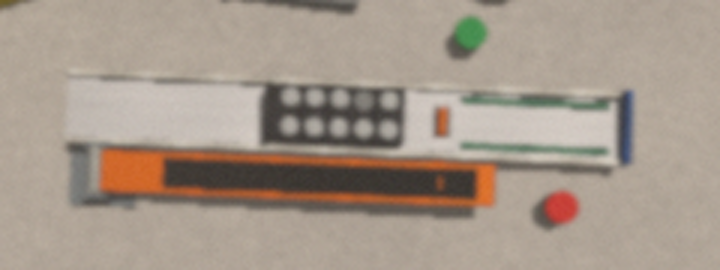

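View pics/sidec.png

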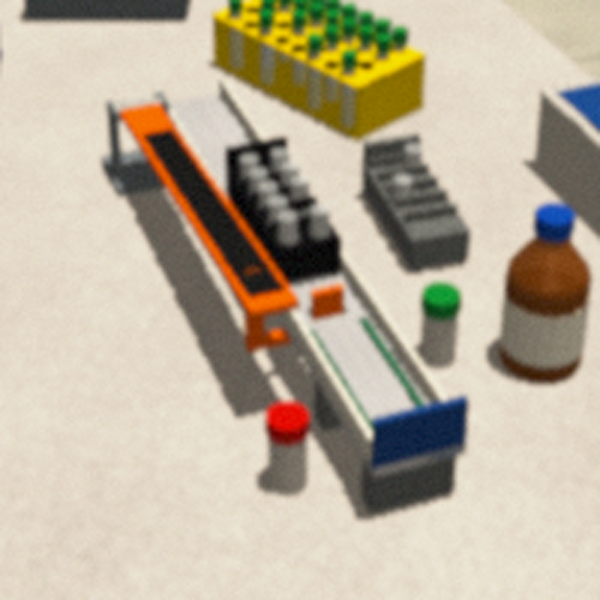

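Chute +x runs along world −y, with the lever on the robot's side. The top crop shows the rack at columns 262–405 and the blade at (442,122). The red pot is beyond the lever's end at (560,207), and the lane behind the rack is empty. One finger can go in the lane while the other sits on the lever, with both tips at about z = 69 mm.

```bash
cat >> h.py <<'E'
O=np.array([.5701,.0060,0]); th=np.arctan(.0172)
X=np.array([-np.sin(th),-np.cos(th),0]); Y=np.array([np.cos(th),-np.sin(th),0]); Z=np.array([0,0,1.])
def W(x,y,z): return O+np.array([x,y,z])@np.array([X,Y,Z])/1000      # chute mm -> world m
def C(P): return (np.asarray(P)-O)@np.array([X,Y,Z]).T*1000
YC=-28.5
E
python3 - <<'E'
from h import *
for cam in ("top","side"):
    c=dict(np.load(cam+"0.npz"));hsv=cv2.cvtColor(c["img"],cv2.COLOR_RGB2HSV)
    og=(hsv[:,:,0]<18)&(hsv[:,:,1]>150)
    v,u=np.nonzero(og)
    ray=np.stack([(u-c["cx"])/c["fx"],(v-c["cy"])/c["fy"],u*0+1.],1)@c["R"]; o=-c["R"].T@c["t"]
    P=o+ray*((.060-o[2])/ray[:,2])[:,None]; Q=C(P)
    s=(abs(Q[:,1])<22)&(abs(Q[:,0]-60)<40); print(cam,"blade",s.sum(),Q[s].mean(0),Q[s].min(0),Q[s].max(0))
    R=C(pts(c,np.load(f"m_{cam}_rack.npy"))); R=R[R[:,2]>75]; print("rack pc",np.percentile(R,[1,99],axis=0).round(1))
for s in (1,-1):
    rot=np.stack([s*X,-s*Y,-Z],1)   # det: X x -Y = -Z
    print(s,np.linalg.det(rot),[None if (q:=kin.inverse_kinematics(W(x,YC,z),rot)) is None else np.round(q,2) for x,z in ((-116,200),(-116,69),(0,69),(75,69),(75,200))])
E
```

```text
top blade 15 [59.9827095   0.21721853 60.        ] [57.87601805 -7.71333318 60.        ] [63.19091261  8.09972644 60.        ]
rack pc [[-92.5 -23.6  75.7]
 [ 23.4  24.5 108.4]]
side blade 89 [63.74161289 -4.47168458 60.        ] [ 21.75176025 -21.77602534  60.        ] [80.56531498 10.73249098 60.        ]
rack pc [[-160.9  -73.8   75.3]
 [ 220.8   26.2   97.7]]
1 1.0000000000000002 [array([-0.35,  0.32,  0.06,  1.79, -0.02,  1.03,  2.84]), array([-0.24,  0.48, -0.09,  1.9 ,  0.06,  0.76,  2.76]), array([-0.92,  0.85,  1.25,  2.  , -0.96,  1.06, -2.37]), array([-0.78,  0.85,  1.25,  1.99, -0.96,  1.06, -2.23]), array([-0.84,  0.57,  1.27,  1.87, -0.6 ,  1.15, -2.51])]
-1 1.0000000000000002 [array([-0.78,  0.35,  0.6 ,  1.82, -0.23,  1.04, -0.1 ]), array([-0.71,  0.53,  0.54,  1.94, -0.38,  0.78,  0.02]), array([-0.54,  0.51,  0.58,  1.98, -0.4 ,  0.77,  0.26]), array([-0.51,  0.56,  0.73,  1.98, -0.52,  0.8 ,  0.51]), array([-0.61,  0.38,  0.85,  1.86, -0.32,  1.05,  0.35])]
```

The blade comes out at chute (60.0, 0.2), so the frame fit is good. The rack's rear face is at about x = −95.

Run:
```python
from h import *
rot=np.stack([-X,Y,-Z],1)
claw.move_gripper(.0435)
bot.move_to(W(-112,YC,190),rot)
bot.line_to(W(-112,YC,95),velocity=.12)
print(C(bot.current_tcp_pos()).round(1),bot.current_force().round(2))
bot.line_to(W(-112,YC,69),velocity=.03)
bot.sleep(.4)
print(C(bot.current_tcp_pos()).round(2),bot.current_force().round(2),bot.current_opening(),bot.current_clock())
for cam in("side","top"):
    c=eyes.capture(cam);save(c,cam+"1");np.savez(cam+"1.npz",**c)
    i=c["img"][180:380,230:430] if cam=="side" else c["img"][180:300,220:460]
    cv2.imwrite(f"pics/{cam}1c.png",cv2.resize(i,None,fx=3,fy=3)[:,:,::-1])
```

```text
[-112.1  -28.    95.6] [0.29 0.08 0.06]
[-111.31  -28.31   69.14] [-1.17 -2.71  7.55] 0.04335061116981544 6.5833
```

View pics/side1c.png

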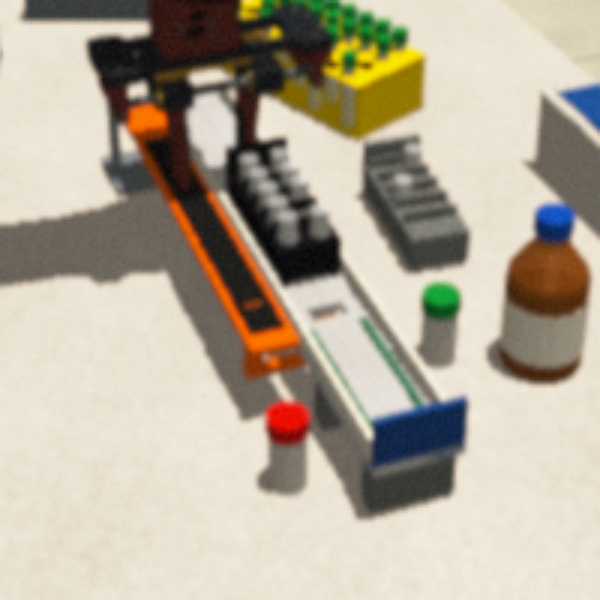

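The side view shows the lever level and the gate slot at (327,312) clear, and the force is close to the spring's. Next I push in two stages and check between them.

Run:
```python
from h import *
def rep(): print(C(bot.current_tcp_pos()).round(2),bot.current_force().round(2),bot.current_opening().__round__(4),round(bot.current_clock(),2))
for x in (-70,-30,10):
    print(bot.line_to(W(x,YC,69),velocity=.05,threshold=25)); rep()
for cam in("side","top"):
    c=eyes.capture(cam);save(c,cam+"2")
    for r in finder.masks_of(cam,"rack")[:1]:
        R=C(pts(c,r["mask"]));R=R[R[:,2]>75];print(cam,r["conf"],np.percentile(R,[1,99],axis=0).round(1))
    i=c["img"][180:380,230:430] if cam=="side" else c["img"][180:300,220:460]
    cv2.imwrite(f"pics/{cam}2c.png",cv2.resize(i,None,fx=3,fy=3)[:,:,::-1])
```

```text
False
[-71.63 -28.01  69.24] [-0.02  3.35  6.12] 0.0433 7.67
False
[-31.43 -28.    69.14] [0.29 4.03 5.3 ] 0.0436 8.62
False
[  8.91 -28.11  69.06] [0.07 4.27 4.56] 0.0437 9.57
side 0.88 [[ 21.2 -24.1  75.7]
 [140.8  23.5 102.5]]
top 0.51 [[ 99.8 -22.6  76. ]
 [142.   26.8 108.7]]
```

View pics/side2c.png

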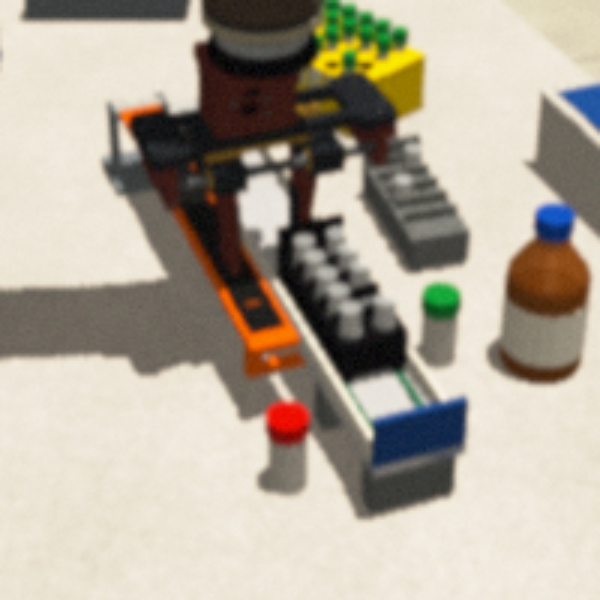

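Halfway: the rack spans about x 20–141, the lever is still down, and the finger is behind the rear face as modelled. I'll finish the push, check the rack, then back off and let the gate up.

Run:
```python
from h import *
def rep(): print(C(bot.current_tcp_pos()).round(2),bot.current_force().round(2),bot.current_opening().__round__(4),round(bot.current_clock(),2))
def rack(n):
    for cam in("side","top"):
        c=eyes.capture(cam);save(c,cam+n)
        for r in finder.masks_of(cam,"rack")[:1]:
            R=C(pts(c,r["mask"]));R=R[R[:,2]>75];print(cam,r["conf"],np.percentile(R,[1,99],axis=0).round(1))
        i=c["img"][180:380,230:430] if cam=="side" else c["img"][180:300,220:460]
        cv2.imwrite(f"pics/{cam}{n}c.png",cv2.resize(i,None,fx=3,fy=3)[:,:,::-1])
for x in (45,69.5):
    print(bot.line_to(W(x,YC,68.7),velocity=.04,threshold=15)); rep()
bot.sleep(.4); rep(); rack("3")
```

```text
False
[ 44.07 -28.15  68.81] [0.3  5.55 4.3 ] 0.0433 10.8
False
[ 69.26 -28.44  68.66] [0.56 3.74 3.13] 0.0433 11.57
[ 69.27 -28.42  68.7 ] [0.66 4.41 4.9 ] 0.0433 11.97
side 0.62 [[ 82.9 -24.7  75.6]
 [201.5  23.2 102.7]]
top 0.6 [[125.9 -34.3  76.2]
 [201.6  24.9 444.4]]
```

View pics/side3c.png

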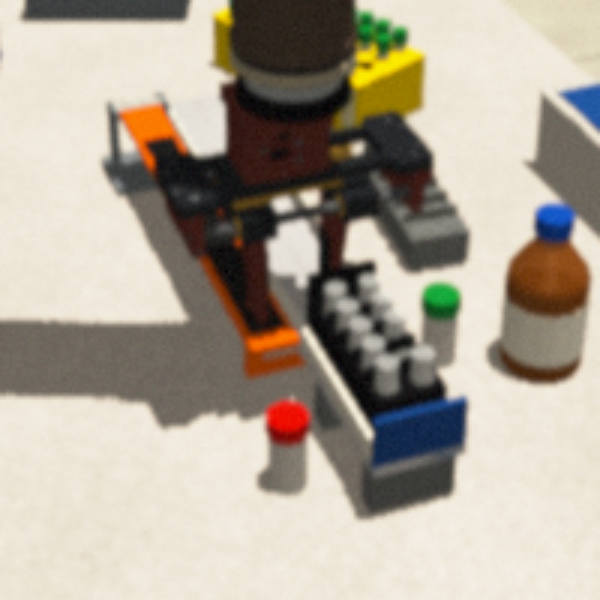

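Rack centre is about 141 mm, with the rear face about 17 mm past the blade. Now I back off and lift slowly.

Run:
```python
from h import *
bot.line_to(W(63,YC,68.7),velocity=.03)
bot.line_to(W(63,YC,105),velocity=.04)
bot.line_to(W(63,YC,200),velocity=.1)
bot.line_to(W(-150,YC,230),velocity=.2)
bot.sleep(.5)
print(bot.current_force().round(2),bot.current_clock())
for cam in("side","top"):
    c=eyes.capture(cam);save(c,cam+"4")
    for n in ("rack","gate_lever","spare_rack","yellow_rack","reagent","pot_green","pot_red","tip_box","marker"):
      for r in finder.masks_of(cam,n)[:1]:
        P=pts(c,r["mask"]);print(cam,n,round(r["conf"],2),np.percentile(P,2,axis=0).round(3),np.percentile(P,98,axis=0).round(3))
        if n=="rack":
            R=C(P);R=R[R[:,2]>75];print("  chute",np.percentile(R,[1,99],axis=0).round(1))
    i=c["img"][180:380,230:430] if cam=="side" else c["img"][180:300,220:460]
    cv2.imwrite(f"pics/{cam}4c.png",cv2.resize(i,None,fx=3,fy=3)[:,:,::-1])
```

```text
[-0.02 -0.02 -0.05] 16.4167
side rack 0.93 [ 0.543 -0.195  0.058] [ 0.589 -0.077  0.102]
  chute [[ 82.3 -24.4  75.3]
 [201.7  22.9 102.5]]
side gate_lever 0.75 [ 0.497 -0.094  0.029] [0.532 0.244 0.097]
side spare_rack 0.72 [0.673 0.019 0.004] [0.725 0.14  0.053]
side yellow_rack 0.56 [ 0.65   0.231 -0.002] [0.787 0.423 0.076]
side pot_green 0.86 [ 0.634 -0.091 -0.001] [ 0.659 -0.065  0.058]
side pot_red 0.8 [ 0.484 -0.173 -0.001] [ 0.509 -0.15   0.058]
side tip_box 0.6 [ 0.337  0.393 -0.002] [0.442 0.515 0.061]
side marker 0.91 [ 0.331 -0.368 -0.003] [ 0.361 -0.245  0.012]
top rack 0.65 [ 0.686 -0.133  0.011] [ 0.741 -0.078  0.133]
  chute [[ 82.6 119.8  76.2]
 [138.9 174.7 134.1]]
top gate_lever 0.86 [ 0.498 -0.092  0.076] [0.532 0.115 0.102]
top spare_rack 0.83 [0.674 0.021 0.016] [0.727 0.136 0.056]
top yellow_rack 0.7 [ 0.654  0.239 -0.001] [0.779 0.427 0.081]
top reagent 0.95 [ 0.686 -0.139 -0.003] [ 0.754 -0.078  0.133]
top pot_green 0.63 [ 0.486 -0.174  0.014] [ 0.509 -0.146  0.063]
top pot_red 0.67 [ 0.486 -0.171  0.019] [ 0.509 -0.146  0.064]
top tip_box 0.94 [0.344 0.397 0.011] [0.441 0.519 0.067]
top marker 0.51 [ 0.332 -0.364  0.002] [ 0.363 -0.243  0.018]
```

View pics/side4c.png

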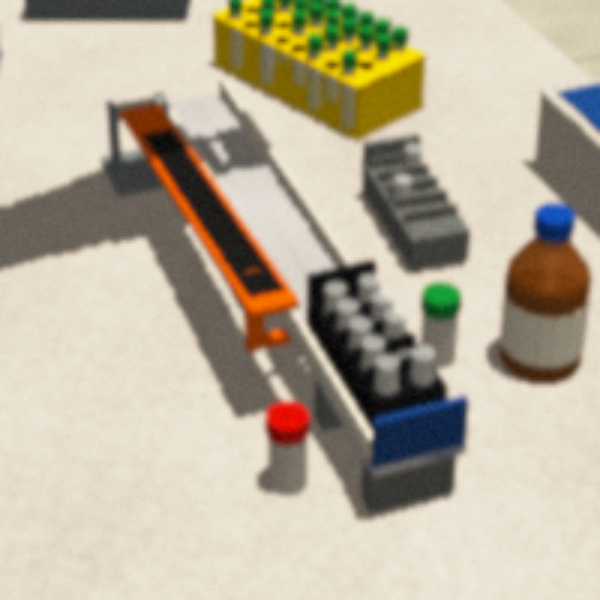

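View pics/top4c.png

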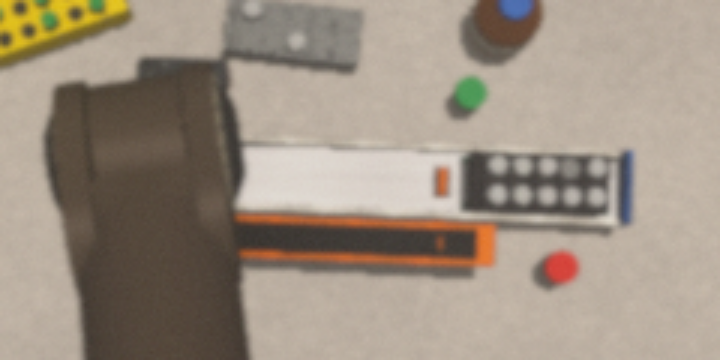

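The top view shows the blade up at (442,182), a gap, and the rack at columns 463–610 with its front short of the end stop. The lever is back up and the bystanders haven't moved. Handing in.

```bash
python3 -c "
from workcell import bot
bot.close_job()"
```

```text
the job is handed in; nothing more can be done
```

The rack is through the gate, the gate has closed behind it, and the job is handed in; it gave no verdict. I pressed the lever down with one fingertip at chute x ≈ −112. With both tips at about z 69 mm, I pushed the rack's rear face with the other finger, then backed off 6 mm and lifted slowly.

**Last checks:**
- **Rack:** it spans about x 81–202, so its centre is about 141 mm (121.5–158 needed). It stands upright with y ≈ 0.
- **Gate:** the blade and the lever are back up, with about 17 mm between the blade and the rack.
- **Robot:** the force on the tool is about 0, and the arm is clear. The clock read about 16.5 s.
- **Bystanders:** they are within a few mm of where they started.

**Detections that disagreed:** in the last top picture the network labelled the reagent bottle as the rack and the red pot as the green one. The side camera missed the reagent bottle, but the top camera found it in place. I took the rack position from the side-camera detection and checked it against the top picture by eye.

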